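# Line up soldering supplies by height on the stand

## Robot

A 6-joint arm with a two-finger parallel gripper is mounted at the origin on a cart in front of the work surface, level with it; the furniture and walls round the work are solid. World frame = base frame: x ahead of the robot, y to its left, z up, the work surface at z = 0. Lengths are in m, angles in rad, forces in N, time in s.
With the tool pointing down it reaches from about 0.4 to 0.825 m from the base axis. Payload 7 kg.
Tool frame: the origin (TCP) lies on the mounting face of the last link; the fingertips stand 178 mm ahead of it and the grasp point (between the pads) lies 159 mm ahead of it; z points along the fingers, y is the direction in which the jaws open and shut (so a half turn about z gives the same grasp; the last joint's range is limited). The gripper opens to 88 mm and grips with 3 to 60 N. Pads are 19 mm wide; open, the fingers measure 130 mm over their backs; the gripper's body (78 mm by 193 mm) begins 47 mm behind the grasp point.
Start: joints at [-0.956, 0.359, 0.012, 0, -1.224, -0.288], TCP at [0.217, -0.639, 0.405] pointing down, gripper open.
Joint ranges: [-3.07, 3.07], [-1.43, 2.12], [-1.02, 1.25], [-3.03, 1.67], [-3.05, -0], [-3.03, 3.03]. Speed limits (rad/s): [2.39, 2.39, 3.01, 3.14, 3.14, 3.14].

## Interface

Orientations are given as [roll, pitch, yaw] about the fixed x, y, z axes, in that order (R = Rz(yaw) Ry(pitch) Rx(roll)).
In Python, from station import * gives the robot as it stands.
- The arm moves only by the tool arm_command, never from a script. Its argument "targets" is a list of rows, each a list of 3 entries, a list of its own where there are three numbers: the turn, a rotation vector about the world's x, y, z in rad, then the shift along the world's x, y, z in mm, then the closure, from 0 (fully open) to 1 (shut). In form: [[[wx, wy, wz], [tx, ty, tz], fingers], ...]. A call has 1 to 8 rows; each row shifts and turns the commanded pose from where the row before left it; what a row does not reach is not made up. A row lasts 1/10 s, in which the tool goes at most 50 mm and 8.59 degrees, less where a joint would pass 70% of its speed; a pose out of reach is approached as far as the arm can. A call with a gripper value outside its range is refused whole. The fingers move at their own pace and stop on an object; "squeeze" is the grip in N (left out, the last holds). Time passes only in rows, so rows that do not move let the fingers close. It gives the time, the measured TCP pose, the force and the opening at its end, in the units of the state.
- get_state(): the state, without advancing time (a new reading comes with each control period).
- grab_frame(name): name is "side" or "top"; returns (picture, depth): 384x512x3 uint8, red, green, blue; 384x512 float32, m along the optical axis (not along the pixel's ray), 0 where there is no reading.
- camera_params(name): a dict with "mtx" (3x3 intrinsics, pixels), "eye" and "orientation" of the camera in the world. Camera axes: x right, y down, z forward; pixel columns grow to the right and rows downward; lengths in m; the calibration is good to about 2 mm. A picture is of the moment at which its call begins. camera_params takes no time and is no camera call.
- job_done(): hands the job in, once; it reports no verdict.
The state is a dict: "t": time; "q": joint angles; "qd": joint speeds; "joint_efforts": joint torques, N m; "eef_pos": TCP position; "ee_rot": TCP orientation; "force": force on the tool from outside, world axes, zero at the start; "moment": the same for the moment, N m; "width": finger opening in m.
Only numpy, scipy, OpenCV 4.12 (cv2) and the standard library are available. Lean on these libraries where they do the work, as an engineer would, in place of code of your own. Each camera call takes 0.05 s, during which the arm holds its last target.

## Task

Tidy the soldering supplies onto the grey stand with the four cork marks: stand the tape roll, the black pot, the solder spool and the dropper bottle upright in order of height, one centred on each mark, the lowest on the mark next to the upright end stop and the tallest on the mark farthest from it. Let go of everything at the end.

Things in the scene. Friction and masses are not known exactly. Their poses are not given: they have to be found in the camera images.
- black_tape_center (a point): Roll of black tape with a card core, lying flat: 62 mm across, 19 mm high, solid for grasping; about 0.05 kg. Grip across its outside from above. Point at its centre, half-way up; z axis up
- black_pot_center (a point): Open black rubber pot, upright: 62 mm across, 42 mm high; its wall is about 7 mm thick, rigid; about 0.12 kg. Grip across its outside or by its wall. Point at its centre, half-way up; z axis up
- spool_center (a point): Nearly empty grey solder spool standing on its flange: flanges 63 mm across, 70 mm high; about 0.38 kg. Grip across the flanges: it behaves as a solid cylinder 63 mm across (the fingers cannot enter between the flanges). Point at its centre, half-way up; z axis up
- dropper_bottle_center (a point): Small brown dropper bottle with a black top, standing: 102 mm high in all; its round body, 33 mm across, is the lower 65 mm, the dropper top above is narrower; about 0.07 kg. Grip the body. Point at its centre, half-way up; z axis up
- mark_a: Round cork disc 66 mm across in a thin metal ring (70 mm), set flush in the grey stand; one of four identical ones in a straight row, 90 mm apart centre to centre, a, b, c, d in this order (the end stop may be next to a or next to d). Origin at the disc's centre on the stand's top, 8 mm above the worktop; y axis along the row, z up
- mark_b: Cork mark like mark_a, next to it in the row. The stand is a fixed strip 425 x 84 mm, 8 mm high, the row along its middle. Origin at the disc's centre on the stand's top, 8 mm above the worktop; y axis along the row, z up
- mark_c: Cork mark like mark_a, third in the row. Behind the right half of the stand is a closed carton 150 mm high, its near face no closer than 90 mm to the marks' centres; right of the work, from y = -0.37, lie coil modules 70 mm high. Origin at the disc's centre on the stand's top, 8 mm above the worktop; y axis along the row, z up
- mark_d: Cork mark like mark_a, at the other end of the row. Origin at the disc's centre on the stand's top, 8 mm above the worktop; y axis along the row, z up
- end_stop: Upright steel plate with two black rubber bumpers, fixed across one end of the stand (at either end, differing from start to start; the other end has only a flat metal strip): 74 mm across the stand, 5 mm thick (11 mm over the bumpers), its top 36 mm above the stand's top. Origin at the foot of the plate, on the stand's top, 65 mm beyond the centre of the nearest mark; z up
There are look-alikes about, which are no part of the job. What is shaped like the part that bears spool_center but turquoise is not meant.

How it is judged:
By the outcome, as a careful person would: the job done as asked, in the order asked, and still so for the second after the job is handed in, with the robot touching nothing.
It also fails if it takes over 99 s, if anything falls off the work surface, if the arm or the gripper's body presses on something with over 40 N, if the wrist force passes 120 N, or if a joint passes its speed limit or range.

## Working session

There is one attempt and no reset: what is moved stays moved. The work goes in short steps, Python scripts to look and compute and a tool call to move; the robot and the scene stay as the last step left them, time stands still between calls to the robot, and variables do not carry over. Pictures are saved under pics/ and viewed, and the job is handed in when it is done.

Besides the shell and the picture viewer there is one more tool, called in YAML: its name, and indented under it one key for each argument. arm_command: Moves the arm, as the interface text tells. Its arguments: {"type":"object","properties":{"targets":{"type":"array"},"squeeze":{"type":"number"}},"required":["targets"]}

```bash
mkdir -p pics; cat > h.py <<'E'
from station import *
import numpy as np, cv2
def save(n,fn):
    im,d=grab_frame(n); cv2.imwrite('pics/%s.png'%fn,im[:,:,::-1]); np.savez('pics/%s.npz'%fn,im=im,d=d); return im,d
E
python3 - <<'E'
from h import *
for n in('top','side'):
    p=camera_params(n); print(n,p); save(n,n+'0')
s=get_state(); print(s)
E
```

```text
top {'mtx': array([[377.74988716,   0.        , 258.85154468],
       [  0.        , 377.74988716, 188.88224867],
       [  0.        ,   0.        ,   1.        ]]), 'eye': array([0.50648201, 0.01760727, 1.07830001]), 'orientation': array([-3.06998809, -0.01224026, -1.58549453])}
side {'mtx': array([[400.3398229 ,   0.        , 263.83637542],
       [  0.        , 400.3398229 , 182.95720574],
       [  0.        ,   0.        ,   1.        ]]), 'eye': array([0.55717875, 0.86540525, 0.59135849]), 'orientation': array([-2.13622472,  0.00432161, -3.13240531])}
{'t': 0.1, 'q': array([-9.55930215e-01,  3.59288401e-01,  1.11620663e-02, -3.02526506e-04,
       -1.22410421e+00, -2.88110029e-01]), 'qd': array([-1.09711587e-03, -2.25647613e-03,  2.40322966e-03,  1.09868893e-05,
       -3.79454997e-04,  6.15902245e-04]), 'joint_efforts': array([ 5.68022206e-04, -5.84162271e+01,  2.93749756e+01,  7.01553047e+00,
        1.01895348e-02, -8.87190754e-05]), 'eef_pos': array([ 0.21660238, -0.63911839,  0.40383969]), 'ee_rot': array([ 3.14013673e+00, -1.34867280e-04, -2.81493947e+00]), 'force': array([ 0.40833087, -0.48967663, -0.77664827]), 'moment': array([-0.01630192,  0.08073443,  0.00748373]), 'width': 0.08778953148312273}
```

View pics/top0.png

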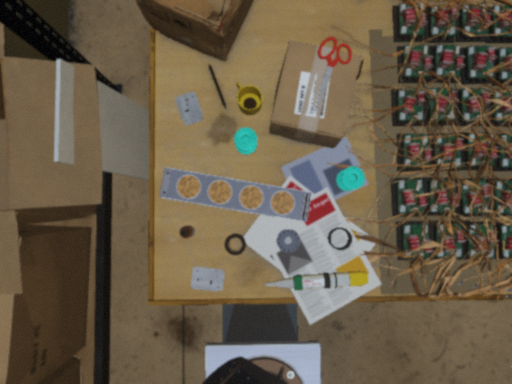

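View pics/side0.png

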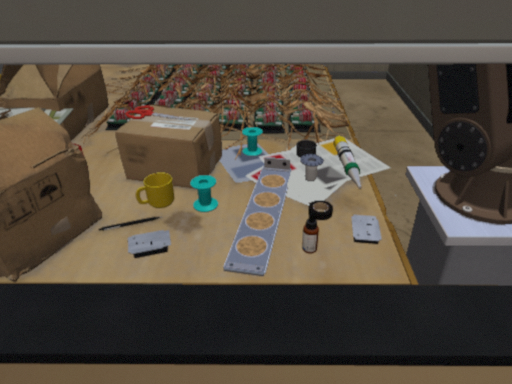

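The objects are dropper (187,231), tape (235,243), grey spool (288,240) and pot (340,238). The marks run from (188,187) to (283,203), and the end stop appears to be at the right (‑y) end. Next I'll zoom in and measure.

```bash
cat >> h.py <<'E'
from scipy.spatial.transform import Rotation as Rn
def cam(n):
    p=camera_params(n); return p['mtx'],Rn.from_euler('xyz',p['orientation']).as_matrix(),p['eye']
def ray(n,u,v,z):
    K,R,e=cam(n); d=R@np.linalg.inv(K)@np.array([u,v,1.]); return e+d*(z-e[2])/d[2]
def cloud(n,d):
    K,R,e=cam(n); v,u=np.mgrid[0:384,0:512]
    P=np.stack([(u-K[0,2])/K[0,0]*d,(v-K[1,2])/K[1,1]*d,d],-1)
    return P@R.T+e
E
python3 - <<'E'
from h import *
T=np.load('pics/top0.npz');S=np.load('pics/side0.npz')
a=cv2.resize(T['im'][150:280,150:380],None,fx=3.4,fy=3.4,interpolation=cv2.INTER_CUBIC);cv2.imwrite('pics/ta.png',a[:,:,::-1])
a=cv2.resize(S['im'][120:280,210:400],None,fx=3.7,fy=3.7,interpolation=cv2.INTER_CUBIC);cv2.imwrite('pics/sa.png',a[:,:,::-1])
P=cloud('top',T['d']); 
# cork mask
hsv=cv2.cvtColor(T['im'],cv2.COLOR_RGB2HSV)
m=(cv2.inRange(hsv,(8,80,120),(28,255,255))); m2=np.zeros_like(m); m2[165:222,165:305]=m[165:222,165:305]
n,l,st,c=cv2.connectedComponentsWithStats(m2)
for i in range(1,n):
    if st[i,4]>200: print('cork',st[i],c[i],ray('top',*c[i],0.008).round(4))
print('table z',np.median(P[280:290,160:180,2]), 'stand z',np.median(P[180:190,203:205,2]))
for nme,(u,v,z0) in dict(drop=(187,231,.05),tape=(235,243,.010),spool=(288,240,.05),pot=(340,238,.03)).items():
    Q=P[v-22:v+23,u-22:u+23]; k=Q[...,2]>z0
    q=Q[k]; print(nme,len(q),q[:,2].max() if len(q) else 0)
    if len(q)>5: print(q.min(0).round(4),q.max(0).round(4),((q.min(0)+q.max(0))/2).round(4),q.mean(0).round(4))
E
```

```text
cork [ 165  165  120   21 1301] [241.24058417 171.68562644] [0.6329 0.0528 0.008 ]
cork [178 176  22  22 368] [188.19836957 186.22554348] [0.5934 0.2036 0.008 ]
cork [209 181  22  22 378] [219.54232804 191.61111111] [0.5768 0.115  0.008 ]
cork [240 187  22  21 365] [250.79452055 196.90136986] [0.5606 0.0266 0.008 ]
cork [272 192  22  22 361] [282.13573407 202.31578947] [ 0.544  -0.0621  0.008 ]
cork [ 165  200   93   22 1348] [202.02299703 213.38278932] [0.516  0.1648 0.008 ]
table z 0.0005940222342013524 stand z 0.008894769229905064
drop 131 1.078300013290938
[0.453  0.0176 0.0503] [0.5065 0.2201 1.0783] [0.4797 0.1189 0.5643] [0.4701 0.1939 0.1109]
tape 273 1.078300013290938
[0.4021 0.0101 0.0104] [0.5065 0.1029 1.0783] [0.4543 0.0565 0.5444] [0.4346 0.0698 0.0616]
spool 452 1.078300013290938
[ 0.4126 -0.1003  0.0569] [0.5065 0.0176 1.0783] [ 0.4595 -0.0413  0.5676] [ 0.4423 -0.0693  0.0789]
pot 143 1.078300013290938
[ 0.4131 -0.2465  0.0302] [0.5065 0.0176 1.0783] [ 0.4598 -0.1144  0.5543] [ 0.4462 -0.2046  0.0988]
```

View pics/ta.png

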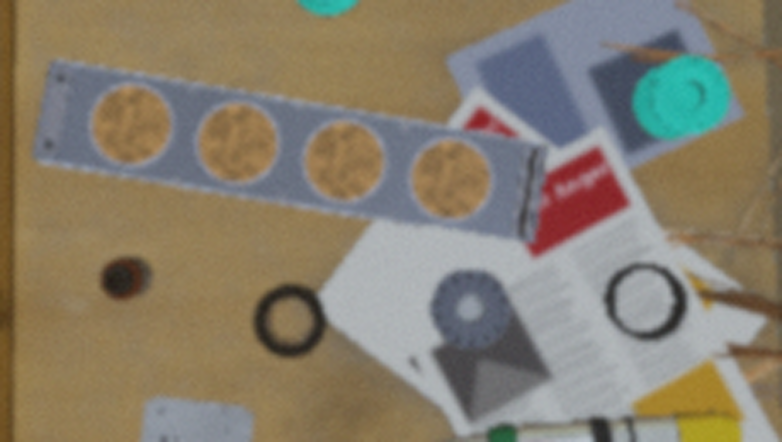

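View pics/sa.png

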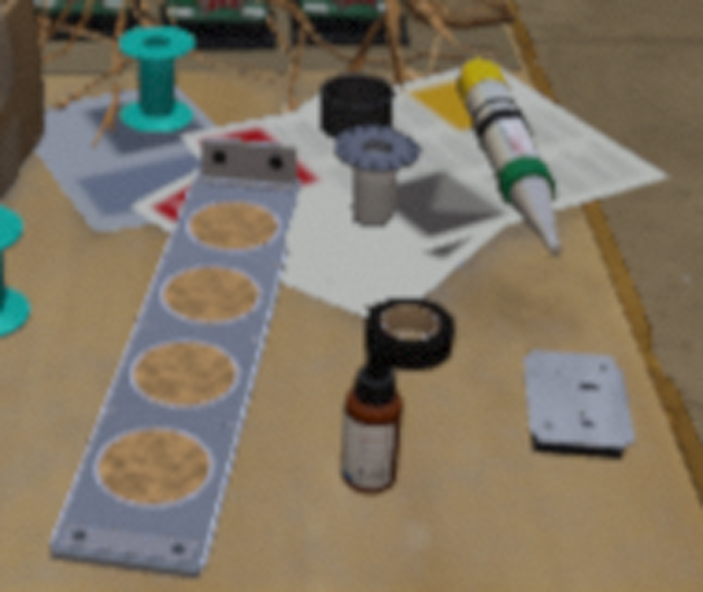

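The end stop is at the right end, next to the mark at (0.544, -0.062), so the order is tape there, then pot, spool and dropper. Now I'll fit the object centres.

```bash
cat >> h.py <<'E'
def blob(n,mask,u,v,r):
    m=np.zeros_like(mask); m[v-r:v+r,u-r:u+r]=mask[v-r:v+r,u-r:u+r]
    cs,_=cv2.findContours(m,cv2.RETR_EXTERNAL,cv2.CHAIN_APPROX_NONE)
    c=max(cs,key=cv2.contourArea); return c
def circ(n,c,z):
    p=np.array([ray(n,*q,z)[:2] for q in c[:,0,:].astype(float)],np.float32)
    (x,y),r=cv2.minEnclosingCircle(p)
    A=np.c_[2*p,np.ones(len(p))]; s=np.linalg.lstsq(A,(p**2).sum(1),rcond=None)[0]
    return s[:2].round(4), np.sqrt(s[2]+s[0]**2+s[1]**2).round(4), np.round((x,y,r),4)
E
python3 - <<'E'
from h import *
T=np.load('pics/top0.npz');im=T['im'];d=T['d'];P=cloud('top',d);P[d==0]=np.nan
for nme,(u,v,a,b) in dict(drop=(187,231,.08,.12),dbody=(190,231,.045,.075),tape=(235,243,.013,.03),spool=(288,240,.06,.08),pot=(340,238,.03,.055)).items():
    k=((P[...,2]>a)&(P[...,2]<b)).astype(np.uint8)*255
    c=blob('top',k,u,v,22); m=np.zeros_like(k); cv2.drawContours(m,[c],-1,255,-1)
    z=np.nanmedian(P[...,2][(m>0)&(k>0)]); print(nme,z.round(4),len(c),'depth',circ('top',c,z))
g=cv2.cvtColor(im,cv2.COLOR_RGB2GRAY)
for nme,(u,v,th,z) in dict(tape=(235,243,60,.019),pot=(340,238,70,.042),drop=(187,231,75,.102)).items():
    c=blob('top',(g<th).astype(np.uint8)*255,u,v,18); print(nme,cv2.contourArea(c),cv2.boundingRect(c),circ('top',c,z))
print((im[225:238:1,180:196].mean(-1)).astype(int))
E
```

```text
drop 0.0976 20 depth (array([0.4682, 0.2023]), np.float64(0.007), array([0.4681, 0.2015, 0.0094]))
dbody 0.0611 60 depth (array([0.4682, 0.2033]), np.float64(0.0146), array([0.4685, 0.2025, 0.0172]))
tape 0.0194 61 depth (array([0.4307, 0.0736]), np.float64(0.0287), array([0.4309, 0.0736, 0.0299]))
spool 0.071 66 depth (array([ 0.4418, -0.07  ]), np.float64(0.0303), array([ 0.4418, -0.0698,  0.0315]))
pot 0.0419 63 depth (array([ 0.443 , -0.2155]), np.float64(0.0304), array([ 0.4427, -0.2156,  0.0318]))
tape 288.5 (225, 234, 20, 21) (array([0.4298, 0.0727]), np.float64(0.0266), array([0.4299, 0.0719, 0.0281]))
pot 23.0 (339, 231, 12, 18) (array([ 0.4414, -0.2174]), np.float64(0.0252), array([ 0.4389, -0.224 ,  0.0258]))
drop 104.5 (180, 226, 13, 12) (array([0.4697, 0.193 ]), np.float64(0.0149), array([0.4706, 0.1931, 0.0172]))
[[126 124 120 118 107 100  96  93  96  97 100 108 117 122 125 126]
 [119 116 106  88  81  68  65  67  59  68  71  83  99 109 119 121]
 [111  96  76  63  51  53  50  50  49  49  55  67  82  98 112 121]
 [ 95  71  53  46  44  45  43  45  48  53  52  64  71  82 102 119]
 [ 78  55  47  43  43  44  40  38  44  48  49  53  64  74  93 111]
 [ 66  46  43  36  34  38  44  42  37  43  49  53  67  72  89 109]
 [ 60  39  34  33  38  37  42  37  37  47  49  55  67  79  95 111]
 [ 60  40  28  32  34  33  36  40  36  45  50  57  68  86  99 113]
 [ 58  38  33  33  35  39  39  40  43  47  51  58  72  86 102 116]
 [ 67  44  35  32  34  39  37  44  41  50  54  68  80  89 105 114]
 [ 84  62  46  41  42  40  43  44  47  54  60  74  88 105 112 119]
 [106  80  65  52  47  42  45  52  57  70  79  90 102 111 119 118]
 [111  99  84  70  64  59  63  71  79  93 101 105 112 117 117 117]]
```

```bash
python3 - <<'E'
from h import *
T=np.load('pics/top0.npz');S=np.load('pics/side0.npz')
P=cloud('side',S['d']);P[S['d']==0]=np.nan
M4=np.array([.544,-.0621]);r=np.array([.183,.983]);n=np.array([.983,-.183])
for nm,src in(('side',S),('top',T)):
    P=cloud(nm,src['d']);P[src['d']==0]=np.nan
    q=P[(P[...,2]>.03)&(P[...,2]<.17)&(P[...,0]>.6)&(P[...,0]<.9)&(P[...,1]<.15)&(P[...,1]>-.3)]
    w=q[:,:2]-M4; a=w@r;b=w@n
    for lo in np.arange(-.1,.2,.03):
        k=(a>lo)&(a<lo+.03)&(b>.04)
        if k.sum()>5: print(nm,round(lo,2),np.percentile(b[k],1).round(3),k.sum(), np.percentile(q[k,2],98).round(3))
    for nme,(c,rad,z0) in dict(drop=((.468,.202),.03,.015),tape=((.431,.0736),.045,.012),spool=((.442,-.07),.045,.058),pot=((.443,-.2155),.045,.036)).items():
        k=(np.hypot(P[...,0]-c[0],P[...,1]-c[1])<rad)&(P[...,2]>z0)
        q=P[k]; print(nm,nme,len(q),np.percentile(q,2,axis=0).round(4),np.percentile(q,98,axis=0).round(4))
im=S['im']; hsv=cv2.cvtColor(im,cv2.COLOR_RGB2HSV)
# bottle column extents in side by rows
K=im[215:256,296:325].mean(-1).astype(int)
for v in range(222,254,4): print(v,K[v-215])
E
```

```text
side -0.1 0.176 402 0.164
side -0.07 0.176 398 0.164
side -0.04 0.176 529 0.161
side -0.01 0.177 558 0.157
side 0.02 0.181 548 0.156
side 0.05 0.185 2607 0.154
side 0.08 0.134 105 0.074
side 0.11 0.121 416 0.075
side 0.14 0.125 457 0.075
side 0.17 0.246 244 0.072
side drop 482 [0.4538 0.2033 0.0165] [0.4839 0.2218 0.1013]
side tape 291 [0.4029 0.0473 0.0129] [0.459  0.1035 0.0239]
side spool 247 [ 0.4142 -0.0988  0.0593] [ 0.47   -0.0405  0.0759]
side pot 144 [ 0.4155 -0.2461  0.0361] [ 0.4727 -0.1844  0.0473]
top -0.1 0.176 1042 0.161
top -0.07 0.177 1022 0.162
top -0.04 0.177 1014 0.16
top -0.01 0.177 965 0.156
top 0.02 0.182 916 0.155
top 0.05 0.184 656 0.154
top 0.08 0.132 56 0.074
top 0.11 0.121 347 0.075
top 0.14 0.125 263 0.074
top 0.17 0.251 43 0.07
top drop 155 [0.4533 0.1878 0.0214] [0.4844 0.2188 0.1019]
top tape 252 [0.4024 0.0469 0.0146] [0.4574 0.1    0.023 ]
top spool 447 [ 0.4131 -0.0979  0.0596] [ 0.4705 -0.0419  0.0749]
top pot 116 [ 0.4133 -0.246   0.0364] [ 0.4729 -0.186   0.0463]
222 [127 124 124 123 124 124 124 124 121  97  55  37  36  25  23  17  20  22
  32  3
[... 199 characters left out ...]
 35  40  43  46  49  48  46  44  43  46
  51  49  49  44  64 105 121 124 122 125 123]
234 [128 127 126 124 126 123 110 100 104  98  85  70  55  43  45  43  43  44
  46  52  45  41  82 112 119 121 124 122 123]
238 [127 125 126 126 127 125 104 101 109 114 115 112 111 114 118 119 120 117
 107 105  73  52  99 119 121 121 121 124 124]
242 [128 127 127 127 128 120  94  93 107 112 113 110 111 115 117 115 116 113
 104  86  57  66 105 120 121 121 121 121 124]
246 [128 130 132 133 132 119  94  89  99 107 105  99 108 115 112 107 104  96
  98  70  47  84 113 119 120 120 121 121 120]
250 [127 128 128 131 134 131 117  81  54  68  85  94 103 107 106 103 102  91
  77  58  74 107 117 119 120 119 120 120 119]
```

Both cameras agree on the centres: tape (.431, .074), pot (.443, -.2155), spool (.442, -.070), dropper (.469, .203). The carton is 176 mm behind the marks, so there is plenty of room. The current yaw puts the jaws about 30° off the row, which clears the neighbours and the stop, so I'll keep it.

arm_command:
  targets:
    - [[0,0,0],[23,36,-4],0]
    - [[0,0,0],[23,36,-4],0]
    - [[0,0,0],[23,36,-4],0]
    - [[0,0,0],[23,36,-4],0]
    - [[0,0,0],[23,36,-4],0]
    - [[0,0,0],[23,36,-4],0]
    - [[0,0,0],[23,36,-4],0]
    - [[0,0,0],[23,36,-4],0]
  squeeze: 20

```text
t: 0.9
eef_pos: [0.4012, -0.3496, 0.3724]
ee_rot: [3.141, -0.0, -2.815]
force: [1.7, -0.7, -0.0]
width: 0.088
```

arm_command:
  targets:
    - [[0,0,0],[4,43,-8],0]
    - [[0,0,0],[4,43,-8],0]
    - [[0,0,0],[4,43,-8],0]
    - [[0,0,0],[4,43,-8],0]
    - [[0,0,0],[4,43,-8],0]
    - [[0,0,0],[4,43,-8],0]
    - [[0,0,0],[4,43,-8],0]
    - [[0,0,0],[2,43,-8],0]

```text
t: 1.7
eef_pos: [0.4304, -0.0055, 0.3085]
ee_rot: [3.142, 0.0, -2.815]
force: [1.7, -0.4, -0.9]
width: 0.0876
```

arm_command:
  targets:
    - [[0,0,0],[0,40,0],0]
    - [[0,0,0],[0,40,0],0]
    - [[0,0,0],[0,0,0],0]
    - [[0,0,0],[0,0,0],0]

```text
t: 2.1
eef_pos: [0.4304, 0.0735, 0.3084]
ee_rot: [-3.142, -0.001, -2.812]
force: [-0.5, -1.6, 1.2]
width: 0.0875
```

arm_command:
  targets:
    - [[0,0,0],[0,0,-30],0]
    - [[0,0,0],[0,0,-30],0]
    - [[0,0,0],[0,0,-30],0]
    - [[0,0,0],[0,0,-20],0]
    - [[0,0,0],[0,0,-10],0]
    - [[0,0,0],[0,0,-6],0]
    - [[0,0,0],[0,0,-1.5],0]
    - [[0,0,0],[0,0,0],0]

```text
t: 2.9
eef_pos: [0.4309, 0.0727, 0.1816]
ee_rot: [3.141, 0.001, -2.815]
force: [0.9, -0.2, 0.4]
width: 0.0879
```

arm_command:
  targets:
    - [[0,0,0],[0,0,0],0.2]
    - [[0,0,0],[0,0,0],0.4]
    - [[0,0,0],[0,0,0],0.4]
    - [[0,0,0],[0,0,0],0.4]
    - [[0,0,0],[0,0,0],0.4]

```text
t: 3.4
eef_pos: [0.4308, 0.0729, 0.1814]
ee_rot: [3.141, 0.001, -2.815]
force: [-0.8, -0.4, 3.4]
width: 0.0583
```

arm_command:
  targets:
    - [[0,0,0],[0,0,0],0.4]
    - [[0,0,0],[0,0,0],0.4]
    - [[0,0,0],[0,0,0],0.4]

```text
t: 3.7
eef_pos: [0.4307, 0.0728, 0.1814]
ee_rot: [3.142, 0.0, -2.815]
force: [-2.0, 0.1, 5.5]
width: 0.058
```

```bash
python3 - <<'E'
from h import *
im,d=save('side','s1'); a=cv2.resize(im[120:280,230:420],None,fx=3.7,fy=3.7);cv2.imwrite('pics/s1z.png',a[:,:,::-1])
print(get_state()['width'])
E
```

```text
0.058385622159096706
```

View pics/s1z.png

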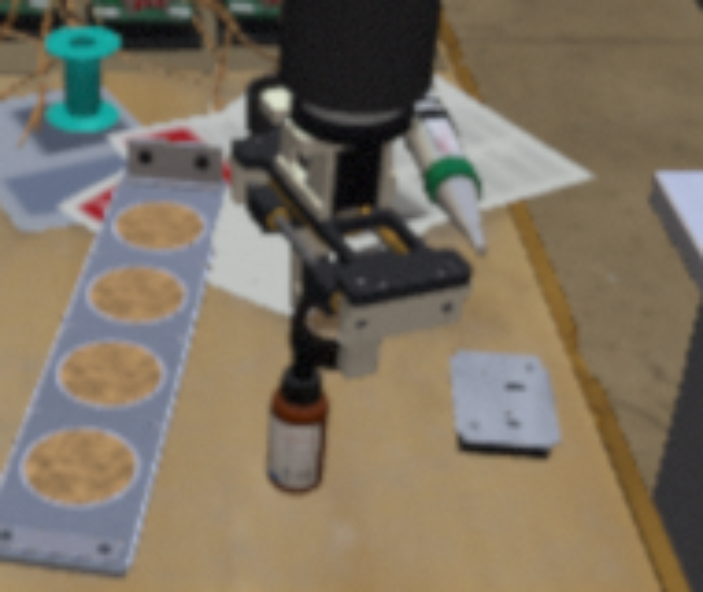

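The tape sits between the fingers. They stopped at 58 mm. Lifting now.

arm_command:
  targets:
    - [[0,0,0],[0,0,10],0.4]
    - [[0,0,0],[0,0,20],0.4]
    - [[0,0,0],[0,0,30],0.4]
    - [[0,0,0],[0,0,30],0.4]
    - [[0,0,0],[0,0,20],0.4]
    - [[0,0,0],[0,0,0],0.4]

```text
t: 4.35
eef_pos: [0.4313, 0.0731, 0.2944]
ee_rot: [3.14, 0.006, -2.814]
force: [-0.4, -0.2, -0.5]
width: 0.0586
```

```bash
python3 - <<'E'
from h import *
im,d=save('side','s2'); a=cv2.resize(im[100:260,230:420],None,fx=3.7,fy=3.7);cv2.imwrite('pics/s2z.png',a[:,:,::-1])
s=get_state();print(s['width'],s['force'])
E
```

```text
0.05854635064863404 [ 1.23649521 -0.53665208 -0.29225104]
```

View pics/s2z.png

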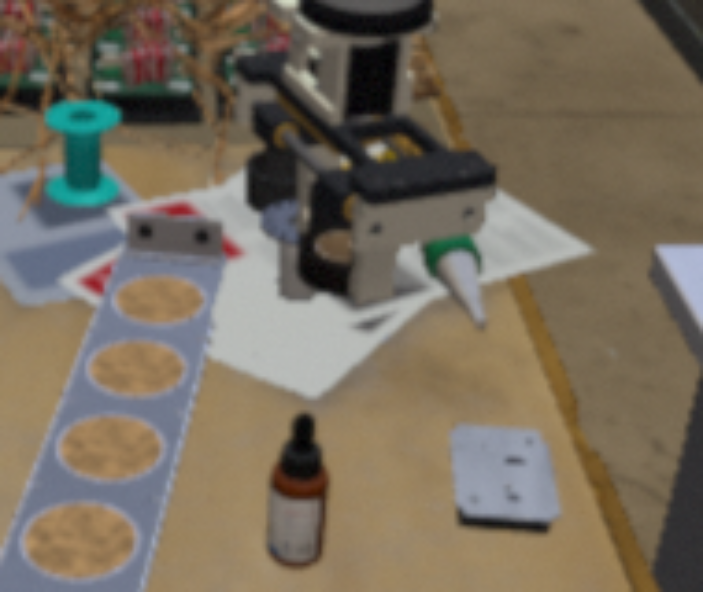

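arm_command:
  targets:
    - [[0,0,0],[15.4,-15,0],0.4]
    - [[0,0,0],[28,-35,0],0.4]
    - [[0,0,0],[28,-35,0],0.4]
    - [[0,0,0],[28,-35,0],0.4]
    - [[0,0,0],[14,-15,0],0.4]
    - [[0,0,0],[0,0,-20],0.4]
    - [[0,0,0],[0,0,-30],0.4]
    - [[0,0,0],[0,0,-25],0.4]

```text
t: 5.2
eef_pos: [0.5432, -0.0628, 0.2139]
ee_rot: [3.141, -0.002, -2.816]
force: [-0.5, 0.4, -1.5]
width: 0.0585
```

arm_command:
  targets:
    - [[0,0,0],[0,0,-13],0.4]
    - [[0,0,0],[0,0,-8],0.4]
    - [[0,0,0],[0,0,-4],0.4]
    - [[0,0,0],[0,0,0],0.4]
    - [[0,0,0],[0,0,0],0.4]

```text
t: 5.7
eef_pos: [0.5445, -0.0621, 0.192]
ee_rot: [-3.141, 0.001, -2.815]
force: [-0.0, 1.0, -0.7]
width: 0.0588
```

```bash
python3 - <<'E'
from h import *
im,d=save('side','s3'); a=cv2.resize(im[100:260,200:390],None,fx=3.7,fy=3.7);cv2.imwrite('pics/s3z.png',a[:,:,::-1])
s=get_state();print(s['width'],s['force'],s['eef_pos'])
E
```

```text
0.058517346325340246 [ 0.03690913 -0.87129206  0.4137898 ] [ 0.54445008 -0.06212225  0.19209194]
```

View pics/s3z.png

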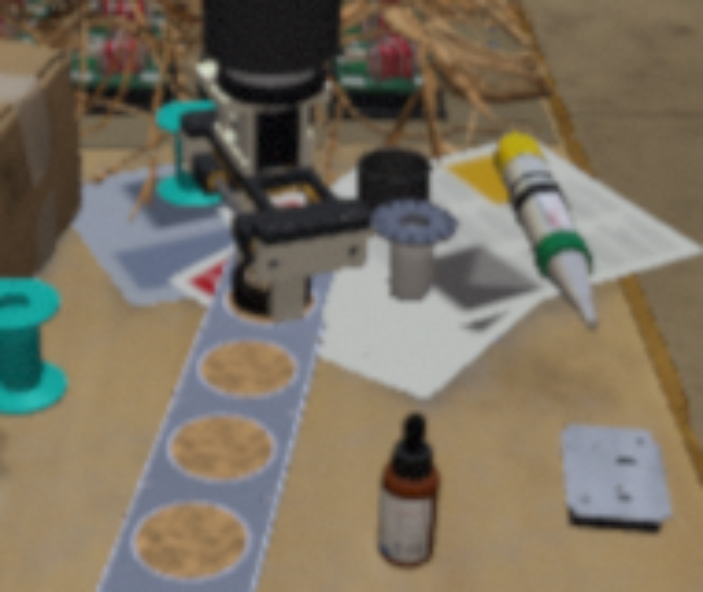

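arm_command:
  targets:
    - [[0,0,0],[0,0,-1.5],0.4]
    - [[0,0,0],[0,0,0],0.4]
    - [[0,0,0],[0,0,0],0.3]
    - [[0,0,0],[0,0,0],0.22]
    - [[0,0,0],[0,0,0],0.2]
    - [[0,0,0],[0,0,0],0.2]
    - [[0,0,0],[0,0,0],0.2]

```text
t: 6.45
eef_pos: [0.5441, -0.0623, 0.1897]
ee_rot: [-3.142, -0.0, -2.815]
force: [0.0, 0.4, 0.2]
width: 0.0699
```

arm_command:
  targets:
    - [[0,0,0],[0,0,5],0.2]
    - [[0,0,0],[0,0,20],0.2]
    - [[0,0,0],[0,0,35],0.2]
    - [[0,0,0],[0,0,40],0.1]
    - [[0,0,0],[-16,-25,10],0]
    - [[0,0,0],[-28,-44,0],0]
    - [[0,0,0],[-29,-44,0],0]
    - [[0,0,0],[-28,-40,0],0]

```text
t: 7.25
eef_pos: [0.4445, -0.2123, 0.3003]
ee_rot: [-3.141, 0.001, -2.814]
force: [1.1, -1.4, -0.3]
width: 0.0874
```

```bash
python3 - <<'E'
from h import *
im,d=save('top','t4'); a=cv2.resize(im[150:280,150:380],None,fx=3.4,fy=3.4);cv2.imwrite('pics/t4z.png',a[:,:,::-1])
im,d2=save('side','s4'); a=cv2.resize(im[100:260,200:390],None,fx=3.7,fy=3.7);cv2.imwrite('pics/s4z.png',a[:,:,::-1])
for nm,d in(('top',d),('side',d2)):
    P=cloud(nm,d);P[d==0]=np.nan
    k=(np.hypot(P[...,0]-.544,P[...,1]+.062)<.045)&(P[...,2]>.02)&(P[...,2]<.034)
    q=P[k];lo,hi=np.percentile(q,2,axis=0),np.percentile(q,98,axis=0);print(len(q),lo,hi,(lo+hi)/2)
s=get_state();print(s['width'],s['force'],s['eef_pos'])
E
```

```text
246 [ 0.51637645 -0.08899941  0.0226491 ] [ 0.57199576 -0.03510091  0.03106015] [ 0.54418611 -0.06205016  0.02685463]
246 [ 0.51652864 -0.09030389  0.02029334] [ 0.57085227 -0.03211781  0.03175479] [ 0.54369045 -0.06121085  0.02602407]
0.08715540263198436 [0.18511167 0.36881161 0.44056587] [ 0.44224769 -0.21420963  0.29998642]
```

View pics/t4z.png

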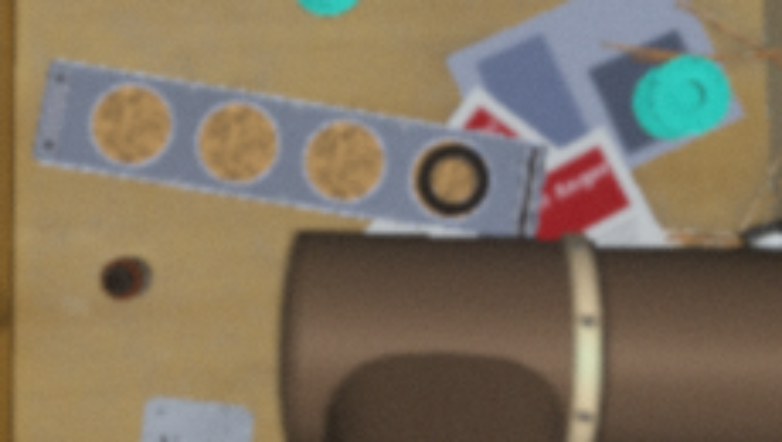

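View pics/s4z.png

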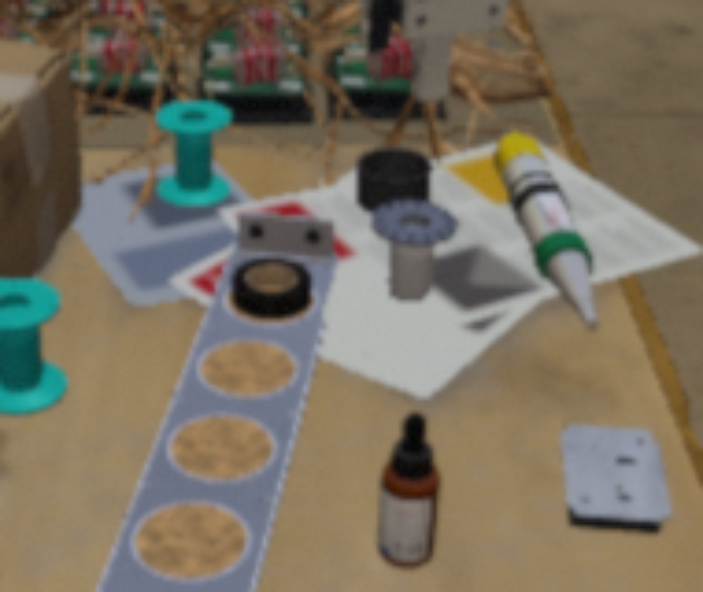

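The tape is centred on its mark to within about 1 mm, measured in both views. Next is the pot.

arm_command:
  targets:
    - [[0,0,0],[0,0,0],0]
    - [[0,0,0],[0,0,-30],0]
    - [[0,0,0],[0,0,-30],0]
    - [[0,0,0],[0,0,-30],0]
    - [[0,0,0],[0,0,-15],0]
    - [[0,0,0],[0,0,-10],0]
    - [[0,0,0],[0,0,0],0]
    - [[0,0,0],[0,0,0],0.2]

```text
t: 8.15
eef_pos: [0.4464, -0.2108, 0.1851]
ee_rot: [-3.141, 0.0, -2.814]
force: [0.3, 0.0, -0.3]
width: 0.084
```

arm_command:
  targets:
    - [[0,0,0],[0,0,0],0.4]
    - [[0,0,0],[0,0,0],0.4]
    - [[0,0,0],[0,0,0],0.4]
    - [[0,0,0],[0,0,0],0.4]
    - [[0,0,0],[0,0,0],0.4]

```text
t: 8.65
eef_pos: [0.4462, -0.2113, 0.1855]
ee_rot: [-3.141, 0.002, -2.814]
force: [-0.9, 0.8, 6.5]
width: 0.0608
```

arm_command:
  targets:
    - [[0,0,0],[0,0,10],0.4]
    - [[0,0,0],[0,0,20],0.4]
    - [[0,0,0],[0,0,30],0.4]
    - [[0,0,0],[0,0,30],0.4]
    - [[0,0,0],[0,0,30],0.4]
    - [[0,0,0],[0,0,0],0.4]

```text
t: 9.25
eef_pos: [0.4467, -0.2114, 0.3091]
ee_rot: [-3.138, 0.006, -2.814]
force: [0.1, 0.7, -1.9]
width: 0.0605
```

```bash
python3 - <<'E'
from h import *
im,d=save('side','s5'); a=cv2.resize(im[60:220,200:390],None,fx=3.7,fy=3.7);cv2.imwrite('pics/s5z.png',a[:,:,::-1])
s=get_state();print(s['width'],s['force'],s['eef_pos'])
E
```

```text
0.060610434622629085 [ 0.30657316 -0.55236043 -2.14127323] [ 0.44590011 -0.21124215  0.30699918]
```

View pics/s5z.png

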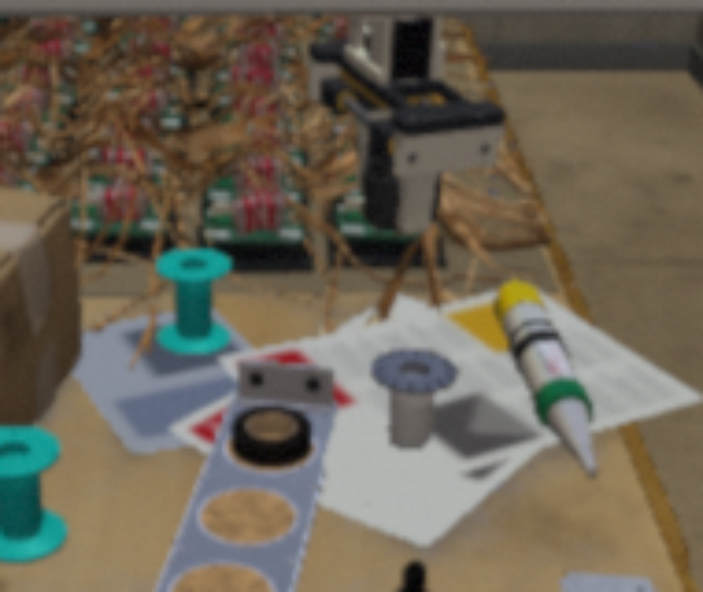

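arm_command:
  targets:
    - [[0,0,0],[10,20,0],0.4]
    - [[0,0,0],[15,30,0],0.4]
    - [[0,0,0],[17,34,0],0.4]
    - [[0,0,0],[17,34,0],0.4]
    - [[0,0,0],[17,34,0],0.4]
    - [[0,0,0],[17,34,0],0.4]
    - [[0,0,0],[16,33,0],0.4]
    - [[0,0,0],[9.7,20,0],0.4]

```text
t: 10.1
eef_pos: [0.5648, 0.0299, 0.3036]
ee_rot: [3.141, -0.002, -2.814]
force: [0.5, -0.1, -0.9]
width: 0.061
```

arm_command:
  targets:
    - [[0,0,0],[0,0,-20],0.4]
    - [[0,0,0],[0,0,-30],0.4]
    - [[0,0,0],[0,0,-25],0.4]
    - [[0,0,0],[0,0,-15],0.4]
    - [[0,0,0],[0,0,0],0.4]
    - [[0,0,0],[0,0,0],0.4]

```text
t: 10.7
eef_pos: [0.5643, 0.0276, 0.2144]
ee_rot: [-3.141, -0.002, -2.815]
force: [-0.9, 0.3, -0.9]
width: 0.0607
```

```bash
python3 - <<'E'
from h import *
im,d=save('side','s6'); a=cv2.resize(im[100:260,200:390],None,fx=3.7,fy=3.7);cv2.imwrite('pics/s6z.png',a[:,:,::-1])
s=get_state();print(s['width'],s['force'],s['eef_pos'])
E
```

```text
0.0605750792516408 [ 0.87314559  0.32897859 -1.24624513] [0.56460726 0.02771725 0.21513629]
```

View pics/s6z.png

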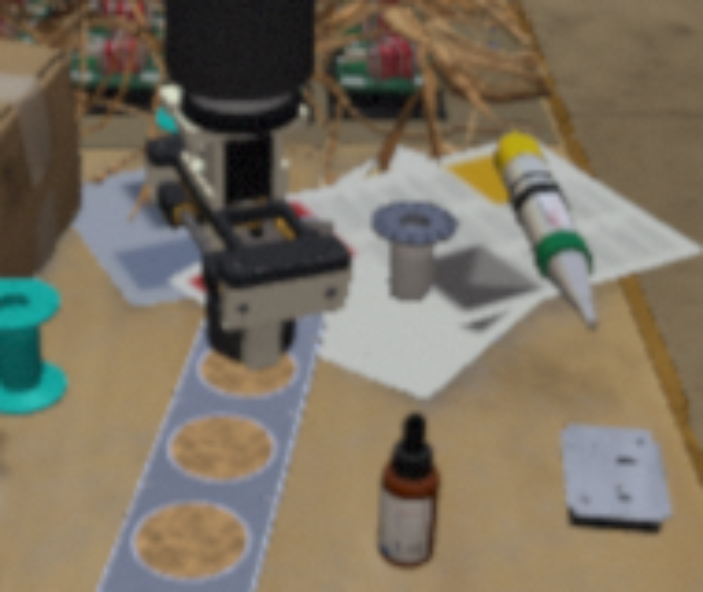

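arm_command:
  targets:
    - [[0,0,0],[0,0,-10],0.4]
    - [[0,0,0],[0,0,-7],0.4]
    - [[0,0,0],[0,0,-4],0.4]
    - [[0,0,0],[0,0,0],0.4]
    - [[0,0,0],[0,0,0],0.4]

```text
t: 11.25
eef_pos: [0.5644, 0.0278, 0.1935]
ee_rot: [3.142, -0.0, -2.815]
force: [-0.1, -0.1, -1.4]
width: 0.0603
```

arm_command:
  targets:
    - [[0,0,0],[0,0,-0.5],0.4]
    - [[0,0,0],[0,0,0],0.3]
    - [[0,0,0],[0,0,0],0.22]
    - [[0,0,0],[0,0,0],0.18]
    - [[0,0,0],[0,0,0],0.16]
    - [[0,0,0],[0,0,0],0.16]
    - [[0,0,0],[0,0,0],0.16]

```text
t: 11.95
eef_pos: [0.5644, 0.0278, 0.1931]
ee_rot: [-3.142, 0.0, -2.815]
force: [0.2, -0.4, 0.9]
width: 0.0732
```

arm_command:
  targets:
    - [[0,0,0],[0,0,5],0.16]
    - [[0,0,0],[0,0,20],0.16]
    - [[0,0,0],[0,0,30],0.16]
    - [[0,0,0],[0,0,35],0.1]
    - [[0,0,0],[0,0,30],0]
    - [[0,0,0],[-20,-15,0],0]
    - [[0,0,0],[-30,-25,0],0]
    - [[0,0,0],[-30,-25,0],0]

```text
t: 12.75
eef_pos: [0.4834, -0.0377, 0.3136]
ee_rot: [3.142, 0.001, -2.814]
force: [-0.4, -0.7, 0.6]
width: 0.0877
```

arm_command:
  targets:
    - [[0,0,0],[-30,-20,0],0]
    - [[0,0,0],[-12,-12,0],0]
    - [[0,0,0],[0,0,0],0]
    - [[0,0,0],[0,0,0],0]

```text
t: 13.15
eef_pos: [0.4429, -0.0692, 0.3139]
ee_rot: [-3.141, 0.002, -2.815]
force: [0.2, 0.4, 0.4]
width: 0.0877
```

```bash
cat >> h.py <<'E'
def ext(P,c,rad,z0,z1):
    k=(np.hypot(P[...,0]-c[0],P[...,1]-c[1])<rad)&(P[...,2]>z0)&(P[...,2]<z1)
    q=P[k]; 
    if len(q)<9: return len(q)
    lo,hi=np.percentile(q,2,axis=0),np.percentile(q,98,axis=0); return len(q),((lo+hi)/2).round(4),(hi-lo).round(4)
E
python3 - <<'E'
from h import *
im,d=save('top','t7')
im,d2=save('side','s7'); a=cv2.resize(im[100:260,200:390],None,fx=3.7,fy=3.7);cv2.imwrite('pics/s7z.png',a[:,:,::-1])
for nm,d in(('top',d),('side',d2)):
    P=cloud(nm,d);P[d==0]=np.nan
    print(nm,'pot',ext(P,(.5606,.0266),.045,.044,.06),'tape',ext(P,(.544,-.062),.045,.02,.034),'spool',ext(P,(.442,-.07),.045,.058,.08))
s=get_state();print(s['width'],s['force'],s['eef_pos'])
E
```

```text
top pot (90, array([0.5596, 0.0256, 0.0497]), array([0.0574, 0.0598, 0.009 ])) tape (244, array([ 0.5441, -0.062 ,  0.0271]), array([0.0555, 0.0538, 0.0076])) spool 8
side pot (199, array([0.5593, 0.0271, 0.0496]), array([0.0594, 0.0616, 0.0108])) tape (183, array([ 0.5447, -0.0638,  0.0269]), array([0.0566, 0.0531, 0.0113])) spool (249, array([ 0.4421, -0.0687,  0.0671]), array([0.0557, 0.0568, 0.017 ]))
0.08756457827518647 [-0.25108398  0.27197557  0.6591226 ] [ 0.44334584 -0.06876796  0.31342232]
```

View pics/s7z.png

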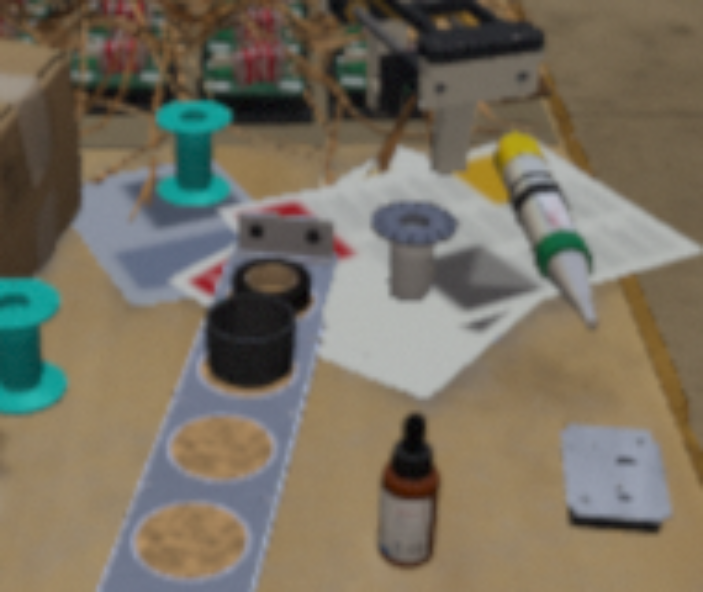

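arm_command:
  targets:
    - [[0,0,0],[-1,-1,-20],0]
    - [[0,0,0],[0,0,-28],0]
    - [[0,0,0],[0,0,-28],0]
    - [[0,0,0],[0,0,-25],0]
    - [[0,0,0],[0,0,-15],0]
    - [[0,0,0],[0,0,0],0]
    - [[0,0,0],[0,0,0],0]
    - [[0,0,0],[0,0,0],0.2]

```text
t: 14.05
eef_pos: [0.4422, -0.0698, 0.1979]
ee_rot: [-3.141, 0.001, -2.814]
force: [-0.4, -0.6, -0.5]
width: 0.0836
```

arm_command:
  targets:
    - [[0,0,0],[0,0,0],0.4]
    - [[0,0,0],[0,0,0],0.4]
    - [[0,0,0],[0,0,0],0.4]
    - [[0,0,0],[0,0,0],0.4]
    - [[0,0,0],[0,0,0],0.4]
  squeeze: 35

```text
t: 14.55
eef_pos: [0.4416, -0.0701, 0.1977]
ee_rot: [-3.141, 0.001, -2.815]
force: [-1.2, 1.4, 5.9]
width: 0.0624
```

arm_command:
  targets:
    - [[0,0,0],[0,0,10],0.4]
    - [[0,0,0],[0,0,20],0.4]
    - [[0,0,0],[0,0,25],0.4]
    - [[0,0,0],[0,0,25],0.4]
    - [[0,0,0],[0,0,20],0.4]
    - [[0,0,0],[0,0,0],0.4]
    - [[0,0,0],[0,0,0],0.4]

```text
t: 15.25
eef_pos: [0.4408, -0.0703, 0.2969]
ee_rot: [3.141, 0.0, -2.815]
force: [-0.2, -0.5, -4.9]
width: 0.0619
```

```bash
python3 - <<'E'
from h import *
im,d=save('side','s8'); a=cv2.resize(im[60:220,200:390],None,fx=3.7,fy=3.7);cv2.imwrite('pics/s8z.png',a[:,:,::-1])
s=get_state();print(s['width'],s['force'],s['eef_pos'])
E
```

```text
0.0620001572526345 [ 0.30882874 -0.11870487 -4.86933461] [ 0.4405879  -0.07033501  0.29626583]
```

View pics/s8z.png

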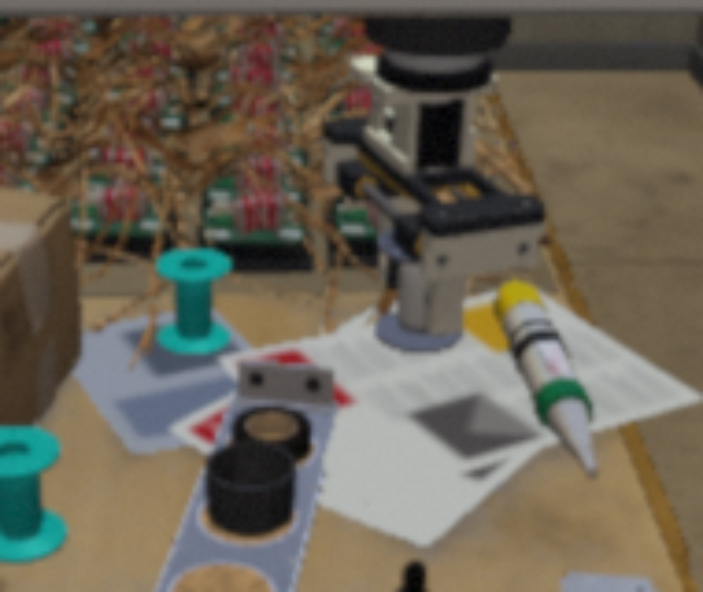

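arm_command:
  targets:
    - [[0,0,0],[10,15,0],0.4]
    - [[0,0,0],[20,27,0],0.4]
    - [[0,0,0],[22,30,0],0.4]
    - [[0,0,0],[22,30,0],0.4]
    - [[0,0,0],[22,30,0],0.4]
    - [[0,0,0],[20,27,0],0.4]
    - [[0,0,0],[20,26.3,0],0.4]
    - [[0,0,0],[0,0,0],0.4]

```text
t: 16.1
eef_pos: [0.5796, 0.1186, 0.295]
ee_rot: [-3.141, -0.001, -2.812]
force: [-0.9, 0.2, -5.4]
width: 0.0622
```

arm_command:
  targets:
    - [[0,0,0],[0,0,-15],0.4]
    - [[0,0,0],[0,0,-25],0.4]
    - [[0,0,0],[0,0,-20],0.4]
    - [[0,0,0],[0,0,-10],0.4]
    - [[0,0,0],[0,0,0],0.4]
    - [[0,0,0],[0,0,0],0.4]

```text
t: 16.7
eef_pos: [0.5777, 0.1153, 0.2272]
ee_rot: [-3.141, -0.0, -2.815]
force: [0.8, -0.2, -4.2]
width: 0.0623
```

```bash
python3 - <<'E'
from h import *
im,d=save('side','s9'); a=cv2.resize(im[100:260,200:390],None,fx=3.7,fy=3.7);cv2.imwrite('pics/s9z.png',a[:,:,::-1])
s=get_state();print(s['width'],s['force'],s['eef_pos'])
E
```

```text
0.062221376790028995 [-0.08574878 -0.23569139 -3.50414855] [0.57784922 0.11535405 0.22777678]
```

View pics/s9z.png

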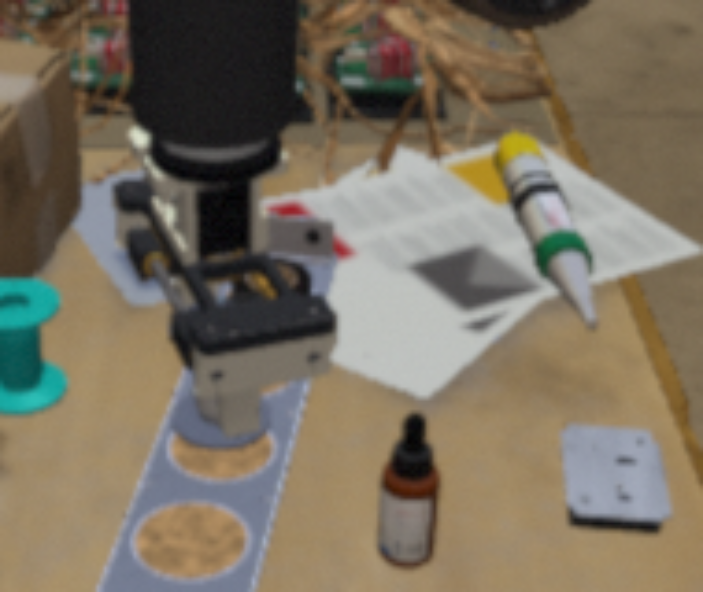

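arm_command:
  targets:
    - [[0,0,0],[-0.8,0,-10],0.4]
    - [[0,0,0],[0,0,-7],0.4]
    - [[0,0,0],[0,0,-4],0.4]
    - [[0,0,0],[0,0,0],0.4]
    - [[0,0,0],[0,0,0],0.4]

```text
t: 17.25
eef_pos: [0.5766, 0.1151, 0.206]
ee_rot: [3.142, 0.0, -2.815]
force: [-0.2, 0.2, -3.3]
width: 0.0623
```

arm_command:
  targets:
    - [[0,0,0],[0,0,-1],0.4]
    - [[0,0,0],[0,0,0],0.4]
    - [[0,0,0],[0,0,0],0.28]
    - [[0,0,0],[0,0,0],0.22]
    - [[0,0,0],[0,0,0],0.18]
    - [[0,0,0],[0,0,0],0.15]
    - [[0,0,0],[0,0,0],0.15]
    - [[0,0,0],[0,0,0],0.15]

```text
t: 18.05
eef_pos: [0.5767, 0.1151, 0.2051]
ee_rot: [-3.142, 0.0, -2.815]
force: [-1.4, 1.2, -0.8]
width: 0.0743
```

arm_command:
  targets:
    - [[0,0,0],[0,0,5],0.15]
    - [[0,0,0],[0,0,20],0.15]
    - [[0,0,0],[0,0,25],0.15]
    - [[0,0,0],[0,0,35],0.15]
    - [[0,0,0],[0,0,30],0.1]
    - [[0,0,0],[0,0,20],0.1]
    - [[0,0,0],[-18,14,0],0.2]
    - [[0,0,0],[-30,24,0],0.3]

```text
t: 18.85
eef_pos: [0.529, 0.1528, 0.3412]
ee_rot: [3.141, 0.002, -2.817]
force: [0.0, 0.7, -0.9]
width: 0.068
```

arm_command:
  targets:
    - [[0,0,0],[-30,24,0],0.3]
    - [[0,0,0],[-20,16,0],0.3]
    - [[0,0,0],[-10,10,0],0.3]
    - [[0,0,0],[0,0,0],0.3]
    - [[0,0,0],[0,0,0],0.3]

```text
t: 19.35
eef_pos: [0.4689, 0.2032, 0.3405]
ee_rot: [3.142, 0.001, -2.814]
force: [0.2, -0.8, -1.0]
width: 0.0616
```

```bash
python3 - <<'E'
from h import *
im,d=save('top','t10'); a=cv2.resize(im[150:280,150:380],None,fx=3.4,fy=3.4);cv2.imwrite('pics/t10z.png',a[:,:,::-1])
im,d2=save('side','s10'); a=cv2.resize(im[100:260,200:390],None,fx=3.7,fy=3.7);cv2.imwrite('pics/s10z.png',a[:,:,::-1])
for nm,d in(('top',d),('side',d2)):
    P=cloud(nm,d);P[d==0]=np.nan
    print(nm,'pot',ext(P,(.5606,.0266),.045,.044,.06),'tape',ext(P,(.544,-.062),.045,.02,.034),'spool',ext(P,(.5768,.115),.045,.066,.09),'drop',ext(P,(.468,.202),.03,.015,.11))
s=get_state();print(s['width'],s['force'],s['eef_pos'])
E
```

```text
top pot (89, array([0.5596, 0.0256, 0.0503]), array([0.0575, 0.0599, 0.0081])) tape (246, array([ 0.5441, -0.062 ,  0.0269]), array([0.0554, 0.0535, 0.0079])) spool (435, array([0.5766, 0.1145, 0.0753]), array([0.055 , 0.0567, 0.0152])) drop 0
side pot (133, array([0.5593, 0.0251, 0.0501]), array([0.0596, 0.0573, 0.0112])) tape (186, array([ 0.5448, -0.0628,  0.0263]), array([0.0566, 0.0525, 0.0109])) spool (369, array([0.5761, 0.1164, 0.0775]), array([0.0566, 0.0581, 0.0113])) drop (480, array([0.469 , 0.2122, 0.059 ]), array([0.0304, 0.0193, 0.0846]))
0.06101567979351159 [-0.33027132  0.35575771  0.28496611] [0.46922106 0.20278463 0.34016319]
```

View pics/s10z.png

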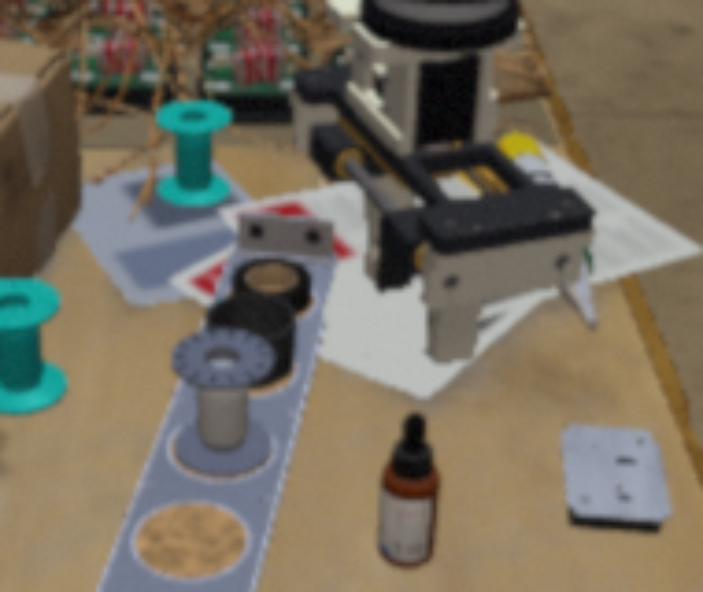

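The spool is centred to within about 1.5 mm. Next is the dropper. I'll grip it high on the body so the gripper's palm clears its top.

arm_command:
  targets:
    - [[0,0,0],[0,1,-20],0.3]
    - [[0,0,0],[0,0,-30],0.3]
    - [[0,0,0],[0,0,-30],0.3]
    - [[0,0,0],[0,0,-20],0.3]
    - [[0,0,0],[0,0,-12],0.3]
    - [[0,0,0],[0,0,-6],0.3]
    - [[0,0,0],[0,0,0],0.3]
    - [[0,0,0],[0,0,0],0.3]

```text
t: 20.25
eef_pos: [0.4691, 0.2043, 0.2229]
ee_rot: [3.141, 0.001, -2.815]
force: [0.4, 0.5, -0.0]
width: 0.0612
```

```bash
python3 - <<'E'
from h import *
im,d=save('side','s11'); a=cv2.resize(im[120:280,200:390],None,fx=3.7,fy=3.7);cv2.imwrite('pics/s11z.png',a[:,:,::-1])
s=get_state();print(s['width'],s['force'],s['eef_pos'])
E
```

```text
0.06132219218804818 [0.39637321 0.082527   0.78471951] [0.46901661 0.20434095 0.22309183]
```

View pics/s11z.png

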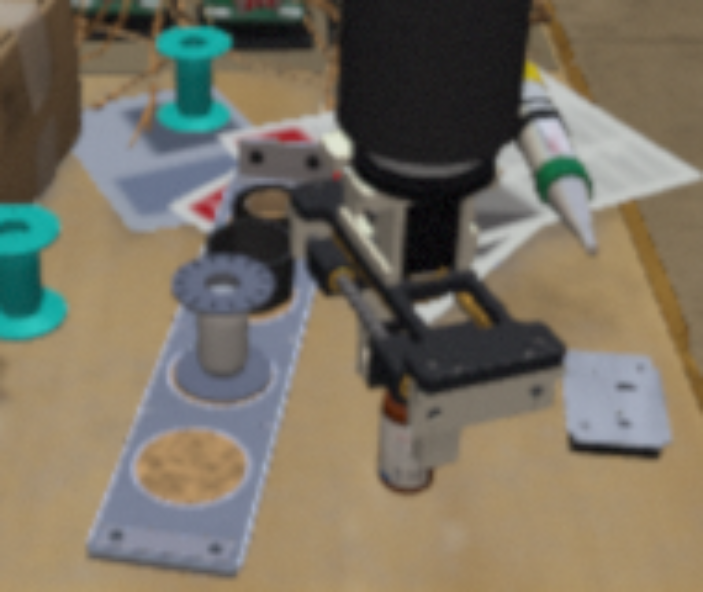

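arm_command:
  targets:
    - [[0,0,0],[0,0,-4.5],0.3]
    - [[0,0,0],[0,0,0],0.4]
    - [[0,0,0],[0,0,0],0.5]
    - [[0,0,0],[0,0,0],0.6]
    - [[0,0,0],[0,0,0],0.7]
    - [[0,0,0],[0,0,0],0.7]
    - [[0,0,0],[0,0,0],0.7]
    - [[0,0,0],[0,0,0],0.7]
  squeeze: 15

```text
t: 21.1
eef_pos: [0.4686, 0.2042, 0.2178]
ee_rot: [3.141, 0.0, -2.815]
force: [-0.8, 1.3, 0.9]
width: 0.0319
```

arm_command:
  targets:
    - [[0,0,0],[0,0,0],0.7]
    - [[0,0,0],[0,0,5],0.7]
    - [[0,0,0],[0,0,15],0.7]
    - [[0,0,0],[0,0,20],0.7]
    - [[0,0,0],[0,0,0],0.7]
    - [[0,0,0],[0,0,0],0.7]

```text
t: 21.7
eef_pos: [0.4685, 0.204, 0.258]
ee_rot: [3.141, 0.001, -2.815]
force: [-0.5, 0.3, -0.8]
width: 0.032
```

```bash
python3 - <<'E'
from h import *
im,d=save('side','s12'); a=cv2.resize(im[120:280,200:390],None,fx=3.7,fy=3.7);cv2.imwrite('pics/s12z.png',a[:,:,::-1])
s=get_state();print(s['width'],s['force'],s['eef_pos'])
E
```

```text
0.03189619693503722 [-0.16943128  0.31702306 -0.8413242 ] [0.46833866 0.20388824 0.25744726]
```

View pics/s12z.png

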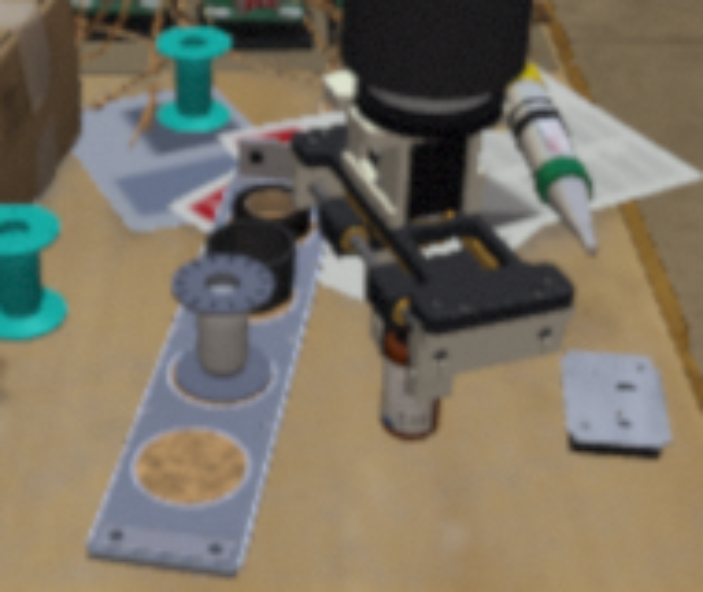

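arm_command:
  targets:
    - [[0,0,0],[10,0,0],0.7]
    - [[0,0,0],[20,0,0],0.7]
    - [[0,0,0],[25,0,0],0.7]
    - [[0,0,0],[25,0,0],0.7]
    - [[0,0,0],[25,0,0],0.7]
    - [[0,0,0],[20,0,0],0.7]
    - [[0,0,0],[0,0,0],0.7]
    - [[0,0,0],[0,0,0],0.7]

```text
t: 22.55
eef_pos: [0.5938, 0.2036, 0.2562]
ee_rot: [-3.141, -0.002, -2.816]
force: [-1.0, -1.0, -1.4]
width: 0.032
```

arm_command:
  targets:
    - [[0,0,0],[0,0,-10],0.7]
    - [[0,0,0],[0,0,-10],0.7]
    - [[0,0,0],[0,0,-5],0.7]
    - [[0,0,0],[0,0,0],0.7]
    - [[0,0,0],[0,0,0],0.7]

```text
t: 23.05
eef_pos: [0.5935, 0.2042, 0.2326]
ee_rot: [-3.141, -0.0, -2.814]
force: [-0.1, -0.8, -1.0]
width: 0.0317
```

```bash
python3 - <<'E'
from h import *
im,d=save('side','s13'); a=cv2.resize(im[120:280,200:390],None,fx=3.7,fy=3.7);cv2.imwrite('pics/s13z.png',a[:,:,::-1])
s=get_state();print(s['width'],s['force'],s['eef_pos'])
E
```

```text
0.0316777104114395 [ 0.11908073 -0.29737666 -0.80305944] [0.59362419 0.20426715 0.23288531]
```

View pics/s13z.png

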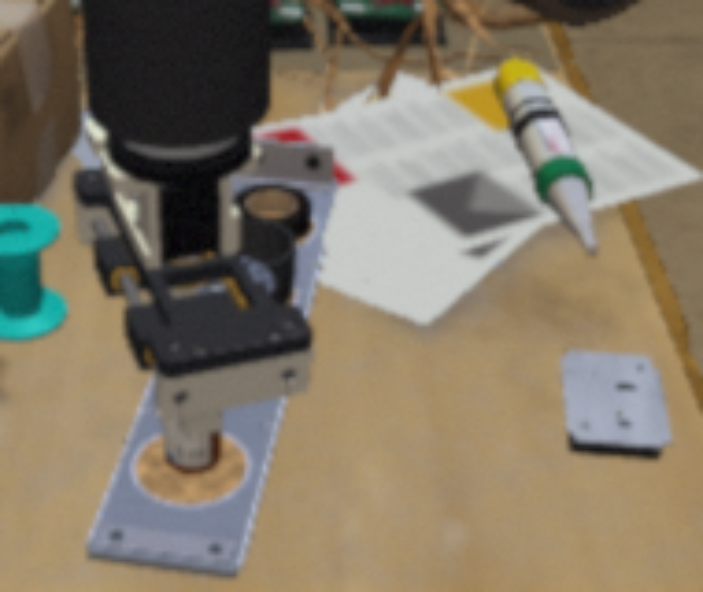

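arm_command:
  targets:
    - [[0,0,0],[0,-0.5,-4],0.7]
    - [[0,0,0],[0,0,-2.5],0.7]
    - [[0,0,0],[0,0,-0.5],0.7]
    - [[0,0,0],[0,0,0],0.7]
    - [[0,0,0],[0,0,0],0.62]
    - [[0,0,0],[0,0,0],0.58]
    - [[0,0,0],[0,0,0],0.5]
    - [[0,0,0],[0,0,0],0.4]

```text
t: 23.9
eef_pos: [0.5936, 0.2036, 0.2256]
ee_rot: [-3.142, -0.0, -2.815]
force: [-0.2, -0.5, -0.5]
width: 0.0466
```

arm_command:
  targets:
    - [[0,0,0],[0,0,0],0.4]
    - [[0,0,0],[0,0,0],0.4]
    - [[0,0,0],[0,0,8],0.4]
    - [[0,0,0],[0,0,20],0.4]
    - [[0,0,0],[0,0,25],0.4]
    - [[0,0,0],[0,0,30],0.4]
    - [[0,0,0],[0,0,30],0.4]
    - [[0,0,0],[0,0,20],0.4]

```text
t: 24.7
eef_pos: [0.5938, 0.2036, 0.3619]
ee_rot: [3.141, 0.003, -2.814]
force: [0.5, 0.1, 0.6]
width: 0.0527
```

arm_command:
  targets:
    - [[0,0,0],[-25,0,0],0.4]
    - [[0,0,0],[-35,0,0],0.4]
    - [[0,0,0],[-40,0,0],0.4]
    - [[0,0,0],[-40,0,0],0.4]
    - [[0,0,0],[-20,0,0],0.4]
    - [[0,0,0],[0,0,0],0.4]
    - [[0,0,0],[0,0,0],0.4]

```text
t: 25.4
eef_pos: [0.4334, 0.2038, 0.3598]
ee_rot: [3.141, 0.002, -2.814]
force: [0.7, 0.2, 0.7]
width: 0.0528
```

```bash
python3 - <<'E'
from h import *
im,d=save('top','t14'); a=cv2.resize(im[150:280,150:380],None,fx=3.4,fy=3.4);cv2.imwrite('pics/t14z.png',a[:,:,::-1])
im,d2=save('side','s14'); a=cv2.resize(im[120:280,200:390],None,fx=3.7,fy=3.7);cv2.imwrite('pics/s14z.png',a[:,:,::-1])
for nm,d in(('top',d),('side',d2)):
    P=cloud(nm,d);P[d==0]=np.nan
    print(nm,'pot',ext(P,(.5606,.0266),.045,.044,.06),'tape',ext(P,(.544,-.062),.045,.02,.034),'spool',ext(P,(.5768,.115),.045,.066,.09),'drop',ext(P,(.5934,.2036),.03,.02,.12),'dtop',ext(P,(.5934,.2036),.03,.1,.12))
s=get_state();print(s['width'],s['force'],s['eef_pos'])
E
```

```text
top pot (93, array([0.5596, 0.0257, 0.0493]), array([0.0574, 0.0599, 0.0094])) tape (245, array([ 0.5442, -0.062 ,  0.0276]), array([0.0555, 0.0535, 0.0091])) spool (436, array([0.5767, 0.1143, 0.0753]), array([0.0551, 0.0563, 0.0144])) drop (154, array([0.5926, 0.202 , 0.0672]), array([0.0303, 0.0302, 0.0837])) dtop (22, array([0.5929, 0.2024, 0.1058]), array([0.011 , 0.0103, 0.0107]))
side pot (135, array([0.5593, 0.0243, 0.0497]), array([0.0595, 0.0561, 0.0104])) tape (189, array([ 0.5447, -0.0632,  0.0267]), array([0.0566, 0.0523, 0.0117])) spool (374, array([0.5762, 0.1162, 0.077 ]), array([0.0567, 0.0584, 0.0124])) drop (486, array([0.5927, 0.211 , 0.0654]), array([0.0298, 0.0198, 0.0874])) dtop (35, array([0.5926, 0.2064, 0.1063]), array([0.0103, 0.0085, 0.011 ]))
0.05226001673782231 [ 0.02461141  0.23659763 -0.46166138] [0.43413413 0.20382984 0.35909575]
```

View pics/s14z.png

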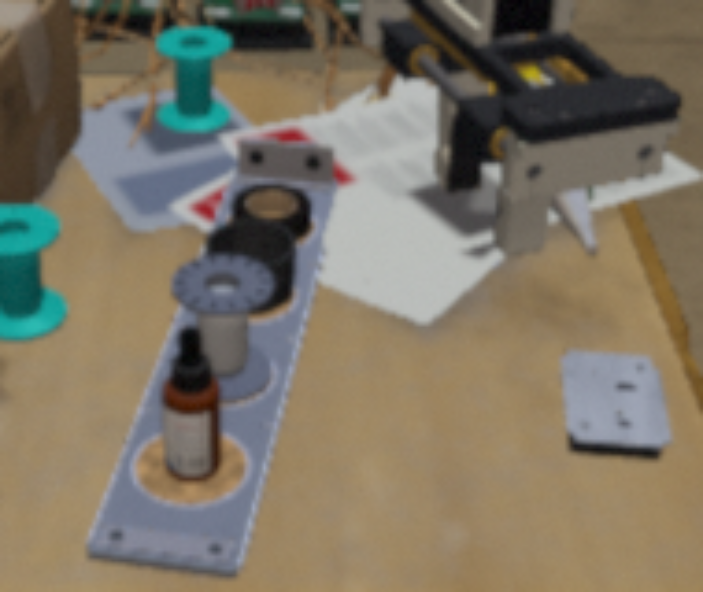

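View pics/t14z.png

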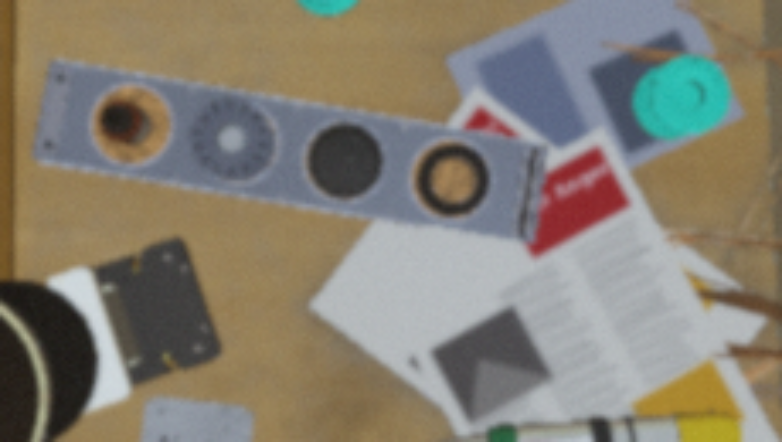

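All four stand upright, each within about 2 mm of its mark, and the gripper is clear and open. I'm handing the job in.

```bash
python3 -c "
from station import *
print(job_done())"
```

```text
the job is handed in; nothing more can be done
None
```

The job is done and handed in at about 25.5 s of the 99 s allowed. From the end stop outward, the row is now tape roll, black pot, solder spool and dropper bottle, each upright on its own cork mark. I left both turquoise spools alone.

- **Placement:** the last depth measurements put every object within about 3 mm of its mark's centre. The calibration is good to about 2 mm. The largest offsets were about 3 mm, for the pot and the dropper's tip in the side view; the top view had both within about 1.5 mm. The two views differed from each other by up to 4 mm, at the dropper's tip.
- **Gripper:** open and about 16 cm back from the row. The wrist force was near zero at the end; the highest reading I saw was about 6.5 N, while gripping.
- **Discrepancies:** the tape closed to 58.5 mm in the jaws instead of the stated 62 mm, but it held firmly and was placed centred. At the pot the arm stopped about 5 mm off the commanded position, so I corrected for that when placing it.

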